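Make room for the pickle jar on the pantry step shelf

TASK

On the low step of the pantry shelf, slide the yellow tin and the blue tin apart, without lifting them, until there is room for the green-lidded jar of pickles. Then stand the jar on the step between the two tins, in line with them, all three upright, and let go; set it down, do not drop it. Leave the red-lidded salsa jar where it is.

Things in the scene. Friction and masses are not known exactly. Their poses are not given: they have to be found in the camera images.
- pickles_mid (a point): closed glass jar of pickles, green lid, 120 mm tall, 0.4 kg, on the work surface in front of the shelf (place may be swapped with the salsa jar's). Body 66 mm in diameter to 84 mm up, then a shoulder; lid 58 mm in diameter from 98 to 120 mm above the underside (good to grip from above). Point: its centre, 60 mm above the underside; z up.
- yellow_tin_mid (a point): yellow tin, 60 mm deep (x), 50 mm along the row (y), 75 mm tall, 0.2 kg, on the low step (its top 50 mm above the work surface). Point: its centre, half-way up; z up. 40 to 46 mm of empty gap, enough for closed fingers, lies between it and the blue tin; either may be the left one. Both slide easily. No obstacles in front of or behind the row on the step.
- blue_tin_mid (a point): blue tin, same size as the yellow one, beside it in the row on the low step. Point: its centre, half-way up; x across the row, y along it, z up. Beyond each tin, 4 to 30 mm away, the row goes on with a soup can or a rice carton, 85 mm tall, free to be pushed along by the tin by up to 30 mm. At the left end of the low step rises a higher step with a colander on it, 195 mm above the work surface.
- salsa_mid (a point): closed jar of salsa, red lid and red contents, same shape and size as the pickle jar, on the work surface in front of the shelf. Point: its centre, 60 mm above the underside. Not to be moved.

How it is judged:
By the outcome, as a careful person would: the job done as asked, in the order asked, and still so for the second after the job is handed in, with the robot touching nothing.
It also fails if it takes over 51 s, if anything falls off the work surface, if the arm or the gripper's body presses on something with over 40 N, if the wrist force passes 120 N, or if a joint passes its speed limit or range.

ROBOT

A 6-joint arm with a two-finger parallel gripper is mounted at the origin on the work surface. World frame = base frame: x ahead of the robot, y to its left, z up, the work surface at z = 0. Lengths are in mm, angles in rad, forces in N, time in s.
With the tool pointing down it reaches from about 275 to 750 mm from the base axis. Payload 10.2 kg.
Tool frame: the origin (TCP) lies at the very end of the fingers, on their centre line; the grasp point (between the pads) lies 19 mm behind it; z points along the fingers, y is the line along which they close (so a half turn about z gives the same grasp; the last joint's range is limited). The gripper opens to 85 mm and grips with 20 to 120 N. Pads are 22 mm wide; open, the fingers measure 114 mm over their backs; the gripper's body (76 mm by 85 mm) begins 54 mm behind the grasp point. The pads swing forward as they close: fully open they stand 13 mm farther back than shut.
Start: joints at [-1.417, 0.313, 1.498, -0, 1.331, -0.223], TCP at [193.16, -488.181, 231.294] pointing down, gripper open.
Joint ranges: [-2.94, 2.94], [-0.97, 2.17], [0.19, 2.56], [-1.23, 4.37], [0.02, 3.11], [-2.88, 2.88]. Speed limits (rad/s): [2.39, 2.39, 3.01, 3.14, 3.14, 3.14].

INTERFACE

Orientations are given as a unit quaternion [w, x, y, z].
In Python, from rig import ctrl, vision gives the robot as it stands. The module is installed in compiled form; this text tells all that it offers.
- The arm moves only by the tool play_rows, never from a script. Its arguments are lists of equal length, an entry for each row: "translation": the shift along the tool's x, y, z in m, a list of three; "rotation": the turn, a rotation vector about the tool's x, y, z in rad, a list of three; "gripper": the gripper's target within -1 to 1 (shut at 1, half-way at 0, fully open at -1). A call has 1 to 10 rows; each row is the pose to reach, as a shift and turn from the pose commanded when the call began, along the tool's axes at that moment; what a row does not reach only later rows make up. A row lasts 1/8 s, in which the tool goes at most 62.5 mm and 10.7 degrees, less where a joint would pass 70% of its speed; a pose out of reach is approached as far as the arm can. A call with a gripper value outside its range is refused whole. The fingers move at their own pace and stop on an object; "force" is the grip in N (left out, the last holds). Time passes only in rows, so rows that repeat a pose let the fingers close. It gives the time, the measured TCP pose, the force, the opening and the grip force at its end, in the units of the state.
- ctrl.sense(): the state, without advancing time (a new reading comes with each control period).
- vision.capture(name): name is "scene" or "top" or "wrist"; returns a dict with "pixels" (420x560x3 uint8, red, green, blue), "vfov" (degrees; the focal length in pixels is half the picture's height over the tangent of half this angle, whatever the lens; pixels are square), "cx", "cy" (the principal point, pixels), "rvec" (rotation vector, rad) and "tvec" (3), from world to camera coordinates, as OpenCV has them; the wrist camera has in their place "mount" (4x4, takes a point from camera to tool coordinates, whose origin is the TCP and whose axes are the flange's). Camera axes: x right, y down, z forward; pixel columns grow to the right and rows downward; lengths in mm; the calibration is good to about 2 mm. A picture is of the moment at which its call begins: read the wrist's pose just before it. There is no depth.
- ctrl.finish_job(): hands the job in; it is judged then, once.
The state is a dict: "time_s": time; "joints": joint angles; "dq": joint speeds; "tau": joint torques, N m; "eef_pos": TCP position; "ee_rot": TCP orientation; "force": force on the tool from outside, world axes, zero at the start; "wrist_torque": the same for the moment, N m; "grip_width": opening from 0.0 (shut) to 1.0 (fully open); "grip_force": force on a finger pad.
Only numpy, scipy, OpenCV 4.12 (cv2) and the standard library are available. Lean on these libraries where they do the work, as an engineer would, in place of code of your own. Each camera call takes 0.05 s, during which the arm holds its last target. There are 200 camera calls.

## Working session

There is one attempt and no reset: what is moved stays moved. The work goes in short steps, Python scripts to look and compute and a tool call to move; the robot and the scene stay as the last step left them, time stands still between calls to the robot, and variables do not carry over. Pictures are saved under pics/ and viewed, at most 10 in all, crops included, and the job is handed in when it is done.

Besides the shell and the picture viewer there is one more tool, called after "Emit:" as name(argument=value, ...) on one line, values as JSON. play_rows: Moves the arm, as the interface text tells. Its arguments: {"type":"object","properties":{"translation":{"type":"array"},"rotation":{"type":"array"},"gripper":{"type":"array"},"force":{"type":"number"}},"required":["translation","rotation","gripper"]}

```bash
mkdir -p pics; cat > h.py <<'E'
import numpy as np, cv2
from rig import ctrl, vision
def cap(n):
    c=vision.capture(n); im=np.array(c["pixels"]); 
    c["f"]=im.shape[0]/2/np.tan(np.radians(c["vfov"])/2); return c
def save(c,fn): cv2.imwrite("pics/"+fn,cv2.cvtColor(np.array(c["pixels"]),cv2.COLOR_RGB2BGR))
def ray(c,u,v):
    R=cv2.Rodrigues(np.array(c["rvec"],float))[0]; t=np.array(c["tvec"],float).ravel()
    d=R.T@np.array([(u-c["cx"])/c["f"],(v-c["cy"])/c["f"],1]); return -R.T@t,d
def onz(c,u,v,z):
    o,d=ray(c,u,v); return o+d*(z-o[2])/d[2]
E
python3 - <<'E'
from h import *
print({k:np.round(v,3) for k,v in ctrl.sense().items()})
a=cap("scene");b=cap("top")
for c in (a,b):
    o,d=ray(c,280,210); print(c["vfov"],c["cx"],c["cy"],o,d)
cv2.imwrite("pics/a.png",cv2.cvtColor(np.array(a["pixels"]),cv2.COLOR_RGB2BGR)); save(b,"b.png")
E
```

```text
{'time_s': np.float64(0.0), 'joints': array([-1.417,  0.313,  1.498, -0.   ,  1.331, -0.223]), 'dq': array([-0.   , -0.001, -0.001, -0.   ,  0.   , -0.001]), 'tau': array([ 0.0000e+00, -4.1228e+01, -2.5973e+01, -0.0000e+00,  4.0000e-03,
        0.0000e+00]), 'eef_pos': array([ 193.12 , -487.911,  230.746]), 'ee_rot': array([-0.001,  0.982,  0.187,  0.   ]), 'force': array([ 0.371, -0.342,  0.765]), 'wrist_torque': array([ 0.059,  0.005, -0.026]), 'grip_force': np.float64(0.0), 'grip_width': np.float64(0.996)}
46.312428790188086 280.94042096861824 204.1175021272672 [999.84968772 293.11723369 647.40485993] [-0.59955008 -0.35482666 -0.71748516]
45.61871393157035 289.25989006778593 204.84106439265742 [4.51123139e+02 5.38747125e-01 9.51638726e+02] [ 0.07918376  0.04398883 -0.99611522]
```

View pics/a.png

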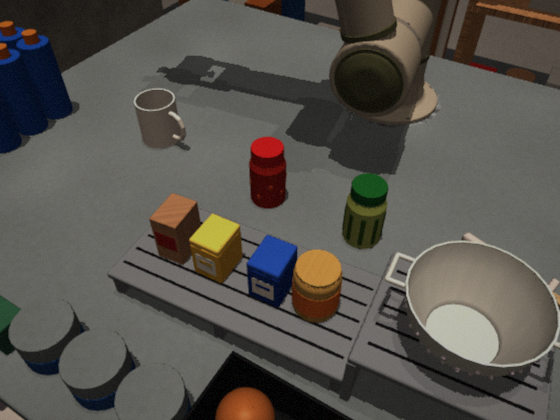

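View pics/b.png

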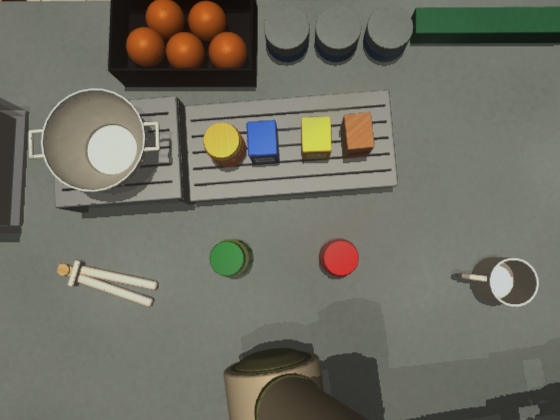

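The top view shows, from left to right, the soup can (223,142), the blue tin (263,139), the yellow tin (316,136) and the rice carton (358,132). The pickles' lid is at (229,258) and the salsa's at (340,257). The colander is on the far left, and the row is slightly rotated.

```bash
python3 - <<'E'
from h import *
c=cap("top"); hsv=cv2.cvtColor(np.array(c["pixels"]),cv2.COLOR_RGB2HSV)
def m(lo,hi,box,n,z):
    k=cv2.inRange(hsv,np.array(lo),np.array(hi)); q=np.zeros_like(k); x0,y0,x1,y1=box; q[y0:y1,x0:x1]=k[y0:y1,x0:x1]
    cs=cv2.findContours(q,0,2)[0]; ct=max(cs,key=cv2.contourArea); r=cv2.minAreaRect(ct)
    print(n,np.round(r[0]),np.round(r[1]),r[2],"ctr",np.round(onz(c,*r[0],z)))
    for p in cv2.boxPoints(r): print("   ",np.round(onz(c,*p,z)))
m((105,120,130),(130,255,255),(240,100,290,170),"blue",125)
m((22,120,150),(34,255,255),(295,100,340,170),"yellow",125)
m((45,80,60),(80,255,255),(200,230,260,290),"pick",120)
m((0,150,150),(8,255,255),(310,230,370,290),"salsa",120)
m((5,80,60),(25,255,255),(340,100,380,170),"carton",135)
m((10,100,150),(30,255,255),(195,110,245,180),"can",135)
for uv in ((187,107),(389,92),(396,185),(190,200)): print("step",np.round(onz(c,*uv,50)))
print([hsv[v,u] for u,v in ((263,132),(263,155),(316,130),(316,154),(100,70))])
E
```

```text
blue [261. 138.] [34. 29.] 87.27368927001953 ctr [639.  69. 125.]
    [667.  95. 125.]
    [669.  47. 125.]
    [612.  44. 125.]
    [609.  92. 125.]
yellow [316. 134.] [34. 29.] 90.0 ctr [645. -22. 125.]
    [674.   3. 125.]
    [674. -46. 125.]
    [616. -46. 125.]
    [616.   3. 125.]
pick [226. 258.] [34. 33.] 90.0 ctr [437. 126. 120.]
    [465. 154. 120.]
    [465.  99. 120.]
    [409.  98. 120.]
    [409. 153. 120.]
salsa [340. 258.] [33. 33.] 90.0 ctr [439. -63. 120.]
    [466. -36. 120.]
    [466. -91. 120.]
    [412. -90. 120.]
    [412. -36. 120.]
carton [357. 134.] [43. 32.] 83.2901611328125 ctr [643. -90. 135.]
    [675. -59. 135.]
    [ 682. -112.  135.]
    [ 610. -120.  135.]
    [604. -67. 135.]
can [220. 140.] [35. 35.] 90.0 ctr [634. 137. 135.]
    [663. 167. 135.]
    [663. 108. 135.]
    [604. 107. 135.]
    [604. 166. 135.]
step [714. 215.  50.]
step [ 742. -159.   50.]
step [ 569. -169.   50.]
step [540. 205.  50.]
[array([110, 159, 196], dtype=uint8), array([112, 133,  96], dtype=uint8), array([ 31, 149, 204], dtype=uint8), array([ 19, 100,  79], dtype=uint8), array([ 36,  21, 119], dtype=uint8)]
```

```bash
cat >> h.py <<'E'
from scipy.spatial.transform import Rotation as Ro
def rot(s): q=s["ee_rot"]; return Ro.from_quat([q[1],q[2],q[3],q[0]])
def goto(p,yaw):
    s=ctrl.sense(); R=rot(s)
    T=Ro.from_matrix(np.array([[np.cos(yaw),np.sin(yaw),0],[np.sin(yaw),-np.cos(yaw),0],[0,0,-1]]).astype(float))
    print("shift m",np.round(R.inv().apply(np.array(p)-s["eef_pos"])/1000,4),"rot",np.round((R.inv()*T).as_rotvec(),3))
def wray(u,v,z):
    s=ctrl.sense(); c=cap("wrist"); return wpt(c,s,u,v,z)
def wpt(c,s,u,v,z):
    M=np.array(c["mount"]); R=rot(s).as_matrix()
    d=R@M[:3,:3]@np.array([(u-c["cx"])/c["f"],(v-c["cy"])/c["f"],1]); o=R@M[:3,3]+s["eef_pos"]
    return o+d*(z-o[2])/d[2]
E
python3 -c "
from h import *
goto((642,23.5,230),1.647)"
```

```text
shift m [ 0.6056 -0.3104  0.0013] rot [-1.00e-03 -1.00e-03 -1.27e+00]
```

Emit:
play_rows(translation=[[0.6056,-0.3104,0.001],[0.6056,-0.3104,0.001],[0.6056,-0.3104,0.001],[0.6056,-0.3104,0.001],[0.6056,-0.3104,0.001],[0.6056,-0.3104,0.001],[0.6056,-0.3104,0.001],[0.6056,-0.3104,0.001],[0.6056,-0.3104,0.001],[0.6056,-0.3104,0.001]], rotation=[[0,0,-1.27],[0,0,-1.27],[0,0,-1.27],[0,0,-1.27],[0,0,-1.27],[0,0,-1.27],[0,0,-1.27],[0,0,-1.27],[0,0,-1.27],[0,0,-1.27]], gripper=[1,1,1,1,1,1,1,1,1,1])

```text
time_s: 1.4
eef_pos: [606.5, -16.7, 230.2]
ee_rot: [-0.0, 0.68, 0.734, -0.0]
force: [0.8, -1.8, -0.2]
grip_width: -0.003
grip_force: 0.0
```

```bash
python3 -c "
from h import *
s=ctrl.sense();print(s['eef_pos'],s['ee_rot'],s['time_s'],s['joints'])
goto((642,23.5,230),1.647)"
```

```text
[606.49722643 -16.65326206 230.18056624] [-5.41855881e-05  6.79688565e-01  7.33500809e-01 -1.23018532e-04] 1.4 [-2.20261702e-01  4.97022782e-01  1.23321517e+00 -1.60159558e-04
  1.41157212e+00 -2.96356674e-01]
shift m [0.0373 0.0385 0.0002] rot [-0.  0. -0.]
```

Emit:
play_rows(translation=[[0.037,0.0385,0],[0.037,0.0385,0],[0.037,0.0385,0]], rotation=[[0,0,0],[0,0,0],[0,0,0]], gripper=[1,1,1])

```text
time_s: 1.78
eef_pos: [640.7, 21.0, 230.0]
ee_rot: [-0.0, 0.68, 0.733, -0.0]
force: [0.3, 0.2, -0.5]
grip_width: 0.001
grip_force: 0.0
```

```bash
python3 -c "
from h import *
s=ctrl.sense();print(s['eef_pos'],s['time_s']); c=cap('wrist'); save(c,'w1.png'); print(np.round(c['mount'],3))
goto((642,23.5,230),1.647)"
```

```text
[640.70628793  21.04159561 229.95705565] 1.775
[[ 0.00000e+00 -9.62000e-01 -2.72000e-01  6.86730e+01]
 [ 1.00000e+00 -0.00000e+00  1.00000e-03 -2.08000e-01]
 [-1.00000e-03 -2.72000e-01  9.62000e-01 -1.42454e+02]
 [ 0.00000e+00  0.00000e+00  0.00000e+00  1.00000e+00]]
shift m [0.0028 0.0016 0.0003] rot [-0.     0.    -0.001]
```

View pics/w1.png

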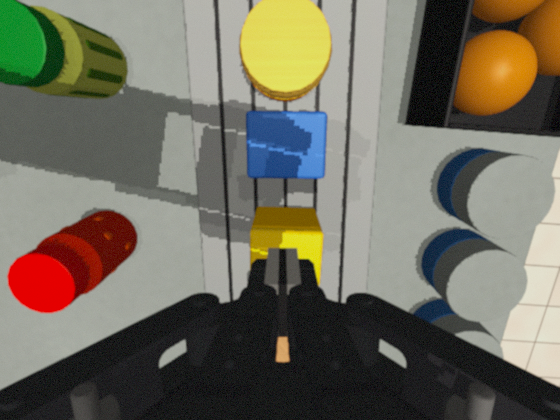

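The wrist view, with image up = +y, shows the blue tin's top spanning v 112–178 and u 247–326. The yellow tin's near top edge is at v≈229 and the soup can is right above the blue tin, while the closed fingers sit at u≈283.

```bash
python3 -c "
from h import *
s=ctrl.sense(); c=cap('wrist')
for u,v,z in ((247,178,125),(325,178,125),(248,112,125),(326,112,125),(251,229,125),(322,229,125),(250,207,50),(320,207,50),(285,90,135),(285,0,135)): print(u,v,np.round(wpt(c,s,u,v,z),1))
goto((642,23.5,80),1.647)"
```

```text
247 178 [612.1  40.9 125. ]
325 178 [671.7  45.4 125. ]
248 112 [610.6  89.4 125. ]
326 112 [667.   93.7 125. ]
251 229 [ 6.172e+02 -1.000e-01  1.250e+02]
322 229 [673.9   4.1 125. ]
250 207 [609.6  -3.4  50. ]
320 207 [680.9   2.   50. ]
285 90 [636.2 105.8 135. ]
285 0 [632.  159.8 135. ]
shift m [0.003  0.0017 0.1506] rot [-0.     0.    -0.001]
```

Emit:
play_rows(translation=[[0.002,0.0015,0.04],[0.002,0.0015,0.07],[0.002,0.0015,0.1],[0.002,0.0015,0.12],[0.002,0.0015,0.135],[0.002,0.0015,0.15],[0.002,0.0015,0.15]], rotation=[[0,0,0],[0,0,0],[0,0,0],[0,0,0],[0,0,0],[0,0,0],[0,0,0]], gripper=[1,1,1,1,1,1,1])

```text
time_s: 2.75
eef_pos: [641.9, 23.3, 79.6]
ee_rot: [-0.001, 0.68, 0.733, -0.0]
force: [-0.2, 0.3, 0.3]
grip_width: -0.002
grip_force: 0.0
```

Emit:
play_rows(translation=[[0.005,0,0],[0.008,0,0],[0.012,0,0],[0.015,0,0],[0.018,0,0],[0.022,0,0],[0.025,0,0],[0.028,0,0],[0.031,0,0],[0.031,0,0]], rotation=[[0,0,0],[0,0,0],[0,0,0],[0,0,0],[0,0,0],[0,0,0],[0,0,0],[0,0,0],[0,0,0],[0,0,0]], gripper=[1,1,1,1,1,1,1,1,1,1])

```text
time_s: 4.0
eef_pos: [639.9, 54.7, 80.3]
ee_rot: [-0.0, 0.68, 0.734, 0.0]
force: [0.8, -2.5, -0.0]
grip_width: -0.003
grip_force: 0.0
```

Emit:
play_rows(translation=[[-0.02,0,0],[-0.037,0,0],[-0.042,0,0],[-0.045,0,0],[-0.048,0,0],[-0.052,0,0],[-0.055,0,0],[-0.058,0,0],[-0.062,0,0],[-0.063,0,0]], rotation=[[0,0,0],[0,0,0],[0,0,0],[0,0,0],[0,0,0],[0,0,0],[0,0,0],[0,0,0],[0,0,0],[0,0,0]], gripper=[1,1,1,1,1,1,1,1,1,1])

```text
time_s: 5.25
eef_pos: [644.8, -8.7, 80.4]
ee_rot: [-0.0, 0.68, 0.733, 0.0]
force: [-0.4, 1.6, 0.3]
grip_width: 0.001
grip_force: 0.1
```

Emit:
play_rows(translation=[[0.03,0,0],[0.03,0,-0.01],[0.03,0,-0.06],[0.03,0,-0.11],[0.03,0,-0.16],[0.03,0,-0.16]], rotation=[[0,0,0],[0,0,0],[0,0,0],[0,0,0],[0,0,0],[0,0,0]], gripper=[1,1,1,1,1,1])

```text
time_s: 6.0
eef_pos: [643.9, 20.5, 245.5]
ee_rot: [0.004, 0.68, 0.733, 0.002]
force: [-0.4, -0.2, -1.1]
grip_width: -0.001
grip_force: 0.0
```

```bash
python3 -c "
from h import *
s=ctrl.sense();print(s['eef_pos'],s['time_s']); c=cap('wrist'); save(c,'w2.png'); save(cap('scene'),'s2.png')
goto((437,126,240),1.647)"
```

```text
[643.89889364  20.5147955  245.50159828] 6.0
shift m [ 0.1204 -0.1969  0.0003] rot [ 0.     0.    -0.001]
```

View pics/w2.png

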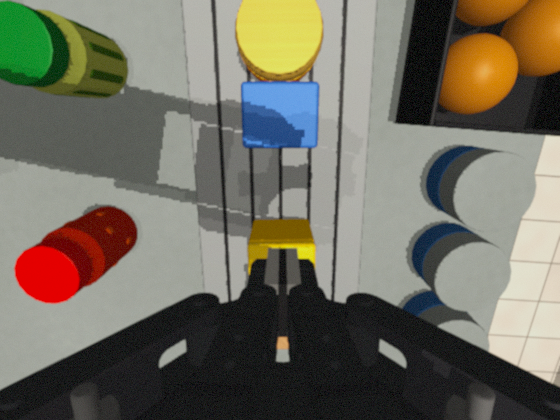

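The blue tin slid up (top v 81–148) against the soup can. The yellow tin slid down, with its near top edge now at v≈240, and the gap has widened.

Emit:
play_rows(translation=[[0.03,-0.05,0],[0.06,-0.1,0],[0.09,-0.15,0],[0.12,-0.197,0],[0.12,-0.197,0],[0.12,-0.197,0]], rotation=[[0,0,0],[0,0,0],[0,0,0],[0,0,0],[0,0,0],[0,0,0]], gripper=[-1,-1,-1,-1,-1,-1])

```text
time_s: 6.85
eef_pos: [437.2, 125.8, 239.9]
ee_rot: [-0.0, 0.68, 0.733, -0.0]
force: [0.1, 0.4, 0.2]
grip_width: 1.002
grip_force: 0.0
```

```bash
python3 - <<'E'
from h import *
s=ctrl.sense();print(s['eef_pos'],s['time_s']); c=cap('wrist'); save(c,'w3.png')
goto((437,126,240),1.647)
t=cap("top"); im=np.array(t["pixels"]); save(t,"t3.png")
cv2.imwrite("pics/both.png",cv2.cvtColor(np.hstack([cv2.resize(np.array(c["pixels"]),(400,300)),cv2.resize(im[80:200,180:400],(400,300))[:,:]]),cv2.COLOR_RGB2BGR))
hsv=cv2.cvtColor(im,cv2.COLOR_RGB2HSV)
def m(lo,hi,box,n,z):
    k=cv2.inRange(hsv,np.array(lo),np.array(hi)); q=np.zeros_like(k); x0,y0,x1,y1=box; q[y0:y1,x0:x1]=k[y0:y1,x0:x1]
    ct=max(cv2.findContours(q,0,2)[0],key=cv2.contourArea); r=cv2.minAreaRect(ct)
    print(n,np.round(r[1]),r[2],"ctr",np.round(onz(t,*r[0],z),1))
m((105,120,130),(130,255,255),(225,100,290,170),"blue",125)
m((22,120,150),(34,255,255),(295,100,360,170),"yellow",125)
E
```

```text
[437.23842739 125.82770687 239.86153741] 6.85
shift m [ 0.0004 -0.0005 -0.0002] rot [-0.001  0.    -0.001]
blue [34. 28.] 86.98721313476562 ctr [637.   89.8 125. ]
yellow [34. 29.] 84.80557250976562 ctr [648.  -41.3 125. ]
```

View pics/both.png

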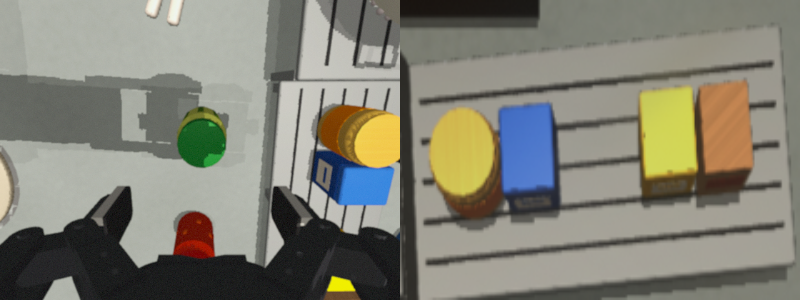

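The left half (wrist, scaled by 1.4) shows the pickles' lid at about (201,143), between the open fingers. The right half shows both tins upright, with a wide gap between them.

```bash
python3 - <<'E'
from h import *
s=ctrl.sense(); c=cap('wrist'); hsv=cv2.cvtColor(np.array(c["pixels"]),cv2.COLOR_RGB2HSV)
k=cv2.inRange(hsv,(60,120,50),(85,255,255)); ct=max(cv2.findContours(k,0,2)[0],key=cv2.contourArea)
x,y,w,h=cv2.boundingRect(ct); print(x,y,w,h)
# lid top disc: use left/right extents centre column, near (bottom) edge at top rim
b=wpt(c,s,x+w/2,y+h,120); l=wpt(c,s,x,y+h/2,120); r=wpt(c,s,x+w,y+h/2,120)
print(b,l,r, "centre", b+np.array([-.076,.997,0])*29)
E
```

```text
248 166 67 68
[439.26432616  97.13591685 120.        ] [409.4658496  124.80851582 120.        ] [464.60966197 128.9638245  120.        ] centre [437.06032616 126.04891685 120.        ]
```

Emit:
play_rows(translation=[[0,0,0.04],[0,0,0.08],[0,0,0.11],[0,0,0.13],[0,0,0.14],[0,0,0.151],[0,0,0.151]], rotation=[[0,0,0],[0,0,0],[0,0,0],[0,0,0],[0,0,0],[0,0,0],[0,0,0]], gripper=[-1,-1,-1,-1,-1,-1,-1])

```text
time_s: 7.88
eef_pos: [437.0, 126.1, 89.0]
ee_rot: [-0.0, 0.68, 0.733, -0.0]
force: [0.4, -0.8, 0.2]
grip_width: 0.999
grip_force: 0.0
```

Emit:
play_rows(translation=[[0,0,0],[0,0,0],[0,0,0],[0,0,0],[0,0,0],[0,0,0]], rotation=[[0,0,0],[0,0,0],[0,0,0],[0,0,0],[0,0,0],[0,0,0]], gripper=[1,1,1,1,1,1], force=50)

```text
time_s: 8.62
eef_pos: [437.2, 126.2, 90.2]
ee_rot: [0.0, 0.68, 0.734, 0.0]
force: [-2.1, -0.9, 5.4]
grip_width: 0.665
grip_force: 52.8
```

Emit:
play_rows(translation=[[0,0,-0.01],[0,0,-0.03],[0,0,-0.06],[0,0,-0.09],[0,0,-0.12],[0,0,-0.14],[0,0,-0.14],[0,0,-0.14]], rotation=[[0,0,0],[0,0,0],[0,0,0],[0,0,0],[0,0,0],[0,0,0],[0,0,0],[0,0,0]], gripper=[1,1,1,1,1,1,1,1])

```text
time_s: 9.62
eef_pos: [436.4, 126.2, 228.5]
ee_rot: [-0.001, 0.68, 0.733, -0.001]
force: [-0.8, 0.8, -4.2]
grip_width: 0.659
grip_force: 54.7
```

```bash
python3 - <<'E'
from h import *
s=ctrl.sense();print(s['eef_pos'],s['force'],s['time_s']); c=cap('wrist')
goto((642.5,23.5,s['eef_pos'][2]),1.647)
a=cap("scene")
cv2.imwrite("pics/both4.png",cv2.cvtColor(np.hstack([cv2.resize(np.array(x["pixels"]),(400,300)) for x in (c,a)]),cv2.COLOR_RGB2BGR))
E
```

```text
[436.44855181 126.15534777 228.5110714 ] [-0.79201455  0.79768805 -4.17949192] 9.625
shift m [-0.118   0.1977 -0.0005] rot [-0.002 -0.    -0.   ]
```

View pics/both4.png

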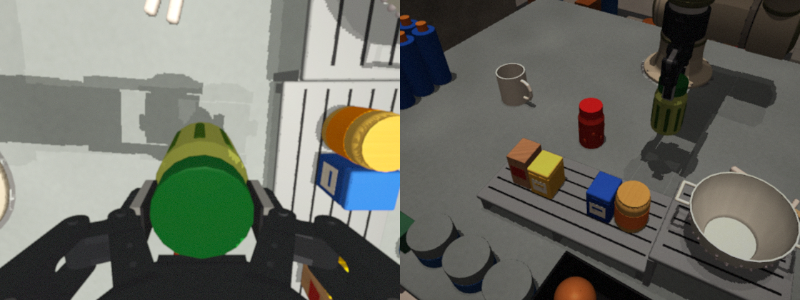

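The jar is held upright by its lid and its underside is clear of everything. The gap between the tins is open.

Emit:
play_rows(translation=[[-0.008,0.013,-0.015],[-0.026,0.043,-0.03],[-0.05,0.084,-0.03],[-0.075,0.126,-0.03],[-0.099,0.167,-0.03],[-0.114,0.191,-0.03],[-0.118,0.198,-0.03],[-0.118,0.198,-0.03],[-0.118,0.198,-0.03]], rotation=[[0,0,0],[0,0,0],[0,0,0],[0,0,0],[0,0,0],[0,0,0],[0,0,0],[0,0,0],[0,0,0]], gripper=[1,1,1,1,1,1,1,1,1])

```text
time_s: 10.85
eef_pos: [642.7, 24.2, 259.6]
ee_rot: [-0.0, 0.679, 0.734, -0.0]
force: [-1.0, 0.0, -3.4]
grip_width: 0.661
grip_force: 55.4
```

```bash
python3 - <<'E'
from h import *
s=ctrl.sense();print(s['eef_pos'],s['force'],s['time_s']); c=cap('wrist')
goto((642.5,23.5,160),1.647)
a=cap("scene")
cv2.imwrite("pics/both5.png",cv2.cvtColor(np.hstack([cv2.resize(np.array(x["pixels"]),(400,300)) for x in (c,a)]),cv2.COLOR_RGB2BGR))
hsv=cv2.cvtColor(np.array(c["pixels"]),cv2.COLOR_RGB2HSV)
k=cv2.inRange(hsv,(105,120,70),(130,255,255)); k[:, :180]=0;k[:,400:]=0
ct=max(cv2.findContours(k,0,2)[0],key=cv2.contourArea); x,y,w,h=cv2.boundingRect(ct);print(x,y,w,h,wpt(c,s,x+w/2,y,125))
E
```

```text
[642.71192967  24.22595567 259.56158063] [-0.98776608  0.03194216 -3.36722557] 10.85
shift m [-0.0007 -0.0003  0.0997] rot [ 0.    -0.     0.001]
247 88 72 64 [636.61362765 113.57915218 125.        ]
```

View pics/both5.png

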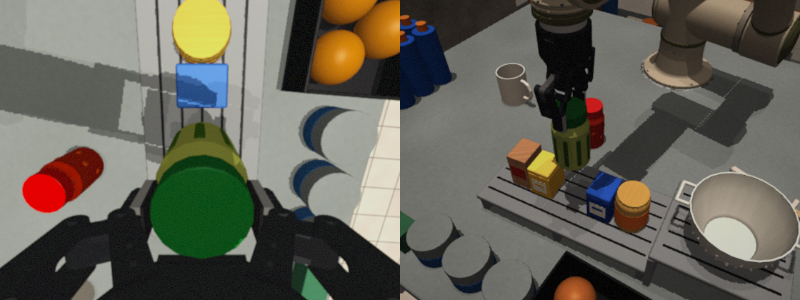

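The jar hangs over the gap between the tins, upright. The blue tin's far edge measures y≈114, so its inner edge is at about 64, as planned.

Emit:
play_rows(translation=[[-0.0007,0,0.02],[-0.0007,0,0.045],[-0.0007,0,0.065],[-0.0007,0,0.085],[-0.0007,0,0.1],[-0.0007,0,0.108],[-0.0007,0,0.113],[-0.0007,0,0.113]], rotation=[[0,0,0],[0,0,0],[0,0,0],[0,0,0],[0,0,0],[0,0,0],[0,0,0],[0,0,0]], gripper=[1,1,1,1,1,1,1,1])

```text
time_s: 11.95
eef_pos: [643.5, 22.9, 146.5]
ee_rot: [0.0, 0.68, 0.733, 0.0]
force: [0.3, 0.2, -3.5]
grip_width: 0.667
grip_force: 55.5
```

Emit:
play_rows(translation=[[0,0,0.002],[0,0,0.003],[0,0,0.004],[0,0,0.005],[0,0,0.005]], rotation=[[0,0,0],[0,0,0],[0,0,0],[0,0,0],[0,0,0]], gripper=[1,1,1,1,1])

```text
time_s: 12.58
eef_pos: [643.4, 22.9, 141.3]
ee_rot: [-0.0, 0.68, 0.733, -0.0]
force: [-0.3, 0.1, -3.9]
grip_width: 0.658
grip_force: 55.5
```

Emit:
play_rows(translation=[[0,0,0.0005],[0,0,0.001],[0,0,0.0013],[0,0,0.0013]], rotation=[[0,0,0],[0,0,0],[0,0,0],[0,0,0]], gripper=[1,1,1,1])

```text
time_s: 13.08
eef_pos: [643.4, 22.8, 140.3]
ee_rot: [0.0, 0.68, 0.733, 0.0]
force: [-0.5, -0.4, -1.8]
grip_width: 0.665
grip_force: 55.5
```

Emit:
play_rows(translation=[[0,0,0.0004],[0,0,0.0008],[0,0,0.0008]], rotation=[[0,0,0],[0,0,0],[0,0,0]], gripper=[1,1,1])

```text
time_s: 13.45
eef_pos: [643.5, 22.8, 140.2]
ee_rot: [0.0, 0.68, 0.733, 0.0]
force: [-4.5, -0.4, 6.3]
grip_width: 0.666
grip_force: 56.3
```

Contact made: the vertical force is now upward, so I'll release and retreat.

Emit:
play_rows(translation=[[0,0,0],[0,0,0],[0,0,0],[0,0,0],[0,0,0],[0,0,-0.02],[0,0,-0.06],[0,0,-0.11],[0,0,-0.15],[0,0,-0.15]], rotation=[[0,0,0],[0,0,0],[0,0,0],[0,0,0],[0,0,0],[0,0,0],[0,0,0],[0,0,0],[0,0,0],[0,0,0]], gripper=[-0.3,-0.6,-1,-1,-1,-1,-1,-1,-1,-1])

```text
time_s: 14.7
eef_pos: [644.2, 22.8, 292.8]
ee_rot: [0.003, 0.68, 0.733, 0.002]
force: [-0.1, 0.3, 0.2]
grip_width: 1.003
grip_force: 0.0
```

Emit:
play_rows(translation=[[0,-0.05,0],[0,-0.1,0],[0,-0.15,0],[0,-0.2,0],[0,-0.25,0],[0,-0.25,0],[0,-0.25,0]], rotation=[[0,0,0],[0,0,0],[0,0,0],[0,0,0],[0,0,0],[0,0,0],[0,0,0]], gripper=[-1,-1,-1,-1,-1,-1,-1])

```text
time_s: 15.58
eef_pos: [394.5, 3.8, 289.0]
ee_rot: [-0.0, 0.68, 0.733, 0.0]
force: [0.4, 0.4, 0.5]
grip_width: 1.001
grip_force: 0.0
```

```bash
python3 - <<'E'
from h import *
c=cap('top'); a=cap("scene")
cv2.imwrite("pics/both6.png",cv2.cvtColor(np.hstack([cv2.resize(np.array(x["pixels"])[s],(400,300)) for x,s in ((c,np.s_[70:280,150:430]),(a,np.s_[120:330,100:380]))]),cv2.COLOR_RGB2BGR))
E
```

```text
(no output)
```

View pics/both6.png

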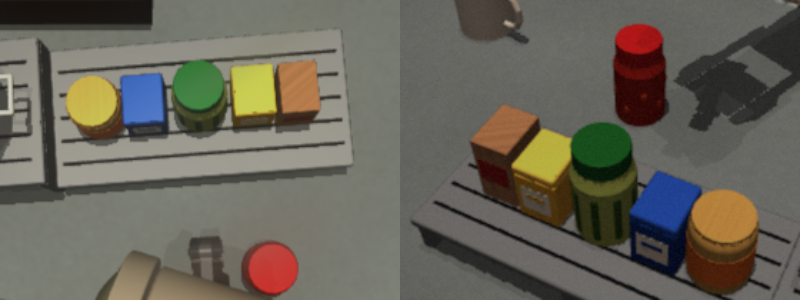

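Both views show the jar upright on the step between the tins and in line with them (left half: lid at (200,90), tins at (143,97) and (253,90)). The salsa has not moved and the robot is clear.

```bash
python3 -c "
from rig import ctrl
print(ctrl.finish_job())"
```

```text
the job is handed in; nothing more can be done
None
```

The pickle jar stands upright on the low step between the yellow and blue tins and in line with them; the salsa jar was not moved, and I handed the job in at about 16 s.

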